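Turn the tape rack to its empty hook and hang up the roll

TASK

Put the loose roll of masking tape away on the rotary tape rack. First turn the rack by its crank knob until the empty hook points the same way as the pointer on the rack's foot; only then take the roll from its wooden cradle, hang it on that empty hook with the bar through its core, and let go so that it hangs there at rest with the hook still over the pointer. Do not let the roll fall on the worktop, and leave the small ink pot and the marker pen where they are.

Things in the scene. Friction and masses are not known exactly. Their poses are not given: they have to be found in the camera images.
- rack_foot: Fixed foot of the rotary tape rack: dark steel disc, 170 mm across, 12 mm high. Origin on the rack's upright turning axis, at worktop height. Its -x is the pointer's direction: an aluminium finger on the disc, 60 to 122 mm from the axis, facing roughly towards the robot.
- turret: Turning part of the rack; origin = the foot's, z up. Column 28 mm across, top at 256 mm, and four level hooks 90 degrees apart: bars 12 mm thick, top 220 mm high, 130 mm long. The EMPTY hook runs along -x; the others carry fixed tape rolls 106 mm across (tops at 235 mm, all within 120 mm of the axis). No detents; turns either way without end stop and stays where left (friction 0.2 N m).
- knob_top (a point): Centre of the top of the upright black crank knob: 16 mm in diameter, spinning freely on its own pin, from 257 to 293 mm above the worktop, at the end of a crank arm 45 mm from the axis, along the turret's +x (the side away from the empty hook). Take it from above between the fingers and lead it round its circle; needs about 5 N.
- hook_seat (a point): Point on top of the EMPTY hook's bar, 82 mm from the axis, 220 mm above the worktop, where the roll should hang. Axes as the turret's: -x outward along the bar, z up. The upturned lip at the bar's end is 48 mm farther out.
- hook_tip (a point): Top of the upturned lip of the EMPTY hook, 130 mm from the axis, 232 mm above the worktop (12 mm above the bar's top); the lip's outer face is 136 mm from the axis.
- tape_roll: The loose roll of masking tape, standing on edge in the cradle: 104 mm outside diameter, 25 mm wide, open core 76 mm (wall 14 mm), about 0.12 kg. Origin at the middle of a flat face; z is the roll's axis, level. Pinch its two faces at the top of the rim; fingertips no deeper than 11 mm below its top stay clear of a bar in the core.
- roll_middle (a point): Centre of the loose roll (on its axis, middle of its width). At the start 63 mm above the worktop, so the top of the rim is 115 mm up. Hanging, it lies 38 mm below the top of the bar.
- cradle: Fixed wooden cradle in which the loose roll stands: 64 x 112 mm, origin under its centre. Roll's axis along the cradle's x. Two cheeks, up to 52 mm high, stand 3 mm beside the roll's faces.
- ink_pot: Small closed ink pot, about 70 mm across and 50 mm high, loose on the worktop between cradle and rack. To be left alone. Origin under its centre.
- marker: Marker pen lying on the worktop, 128 mm long, 18 mm thick, to the right of the cradle. To be left alone. Origin under its centre.
Things that resemble listed ones, but are neither listed nor needed, are in the scene too. There is more than one size of the tape_roll; the job needs the largest.

How it is judged:
On the way:
1. the empty hook points along the pointer (within 11 degrees) and stands still, the roll still in its cradle (x of hook_tip in the frame of rack_foot below -0.1 m and y of hook_tip in the frame of rack_foot between -0.025 and 0.025 m and angular speed of turret below 0.1 rad/s and distance of roll_middle from where it was at the start of the episode below 0.02 m), for 0.2 s.
At the end, for the whole second after the job is handed in: Empty hook within 15 degrees of the pointer, rack still; the loose roll hangs at rest on it with its weight on the bar: centre 30 to 46 mm below the bar's top, within 20 mm sideways, at most 45 mm inward or 40 mm outward of the seat point, its axis within 17 degrees of the bar (x of hook_tip in the frame of rack_foot below -0.1 m and y of hook_tip in the frame of rack_foot between -0.035 and 0.035 m and x of roll_middle in the frame of hook_seat between -0.04 and 0.045 m and y of roll_middle in the frame of hook_seat between -0.02 and 0.02 m and z of roll_middle in the frame of hook_seat between -0.046 and -0.03 m and angle between the z axis of tape_roll and the x axis of hook_seat, either way round below 0.3 rad and contact force between tape_roll and turret above 0.4 N and linear speed of tape_roll below 0.03 m/s and angular speed of turret below 0.1 rad/s); the robot touches nothing.
It fails at once if the loose roll falls on the worktop (height (world z) of roll_middle below 0.04 m).
It fails at once if the ink pot is moved more than 30 mm (distance of ink_pot from where it was at the start of the episode above 0.03 m).
It fails at once if the marker pen is moved more than 30 mm (distance of marker from where it was at the start of the episode above 0.03 m).
It also fails if it takes over 61 s, if anything falls off the work surface, if the arm or the gripper's body presses on something with over 40 N, if the wrist force passes 120 N, or if a joint passes its speed limit or range.

ROBOT

A 6-joint arm with a two-finger parallel gripper is mounted at the origin on the work surface; the furniture and walls round the work are solid. World frame = base frame: x ahead of the robot, y to its left, z up, the work surface at z = 0. Lengths are in m, angles in rad, forces in N, time in s.
With the tool pointing down it reaches from about 0.35 to 0.975 m from the base axis. Payload 17.4 kg.
Tool frame: the origin (TCP) lies where the fingers leave the gripper's body, on its centre line; the fingertips stand 73 mm ahead of it and the grasp point (between the pads) lies 54 mm ahead of it (ctrl.nose_length is the distance from the TCP to the fingertips, in m); z points along the fingers, y is the line along which they close (so a half turn about z gives the same grasp; the last joint's range is limited). The gripper opens to 85 mm and grips with 20 to 120 N. Pads are 22 mm wide; open, the fingers measure 114 mm over their backs; the gripper's body (76 mm by 85 mm) begins 54 mm behind the grasp point. The pads swing forward as they close: fully open they stand 13 mm farther back than shut.
Start: joints at [-0.038, 0.116, 1.442, -0, 1.584, -0.038], TCP at [0.675, -0, 0.304] pointing down, gripper open.
Joint ranges: [-2.83, 2.83], [-0.83, 2.19], [0.07, 2.5], [-1.14, 4.28], [0.01, 3], [-2.97, 2.97]. Speed limits (rad/s): [1.89, 1.89, 2.22, 3.14, 3.14, 3.14].

INTERFACE

Orientations are given as a unit quaternion [x, y, z, w].
In Python, from plant import ctrl, vision gives the robot as it stands. The module is installed in compiled form; this text tells all that it offers.
- The arm moves only by the tool jog_arm, never from a script. Its argument "rows" is a list of rows, each a list of 2 entries, a list of its own where there are three numbers: the shift along the tool's x, y, z in mm, then the turn, a rotation vector about the tool's x, y, z in rad. A call has 1 to 12 rows; each row is the pose to reach, as a shift and turn from the pose commanded when the call began, along the tool's axes at that moment; what a row does not reach only later rows make up. A row lasts 1/12 s, in which the tool goes at most 41.7 mm and 7.16 degrees, less where a joint would pass 70% of its speed; a pose out of reach is approached as far as the arm can. A call with a gripper value outside its range is refused whole. "jaw" is the opening, from 0 (shut) to 1 (fully open), set as the call begins (left out, the last holds). The fingers move at their own pace and stop on an object; the grip force is fixed at half the most. Time passes only in rows, so rows that repeat a pose let the fingers close. It gives the time, the measured TCP pose, the force, the opening and the grip force at its end, in the units of the state.
- ctrl.sense(): the state, without advancing time (a new reading comes with each control period).
- vision.camera(name): name is "scene" or "side" or "wrist"; returns a dict with "color" (400x640x3 uint8, red, green, blue), "fx", "fy", "cx", "cy" (pixels), "pose" (4x4, takes a point from camera to world coordinates). Camera axes: x right, y down, z forward; pixel columns grow to the right and rows downward; lengths in m; the calibration is good to about 2 mm. A picture is of the moment at which its call begins. There is no depth.
- ctrl.sign_off(): hands the job in; it is judged then, once.
The state is a dict: "t": time; "joint_positions": joint angles; "joint_vel": joint speeds; "tau": joint torques, N m; "position": TCP position; "orientation": TCP orientation; "ft_force": force on the tool from outside, world axes, zero at the start; "ft_torque": the same for the moment, N m; "gripper_width": opening from 0.0 (shut) to 1.0 (fully open); "finger_force": force on a finger pad.
Only numpy, scipy, OpenCV 4.12 (cv2) and the standard library are available. Lean on these libraries where they do the work, as an engineer would, in place of code of your own. Each camera call takes 0.05 s, during which the arm holds its last target. There are 200 camera calls.

## Working session

There is one attempt and no reset: what is moved stays moved. The work goes in short steps, Python scripts to look and compute and a tool call to move; the robot and the scene stay as the last step left them, time stands still between calls to the robot, and variables do not carry over. Pictures are saved under pics/ and viewed, at most 10 in all, crops included, and the job is handed in when it is done.

Besides the shell and the picture viewer there is one more tool, called after "Call:" by a JSON object that holds its "method" and its "body". jog_arm: Moves the arm, as the interface text tells. Its arguments: {"type":"object","properties":{"rows":{"type":"array","items":{"type":"array"}},"jaw":{"type":"number"}},"required":["rows"]}

```bash
mkdir -p pics; cat > h.py <<'E'
import numpy as np, cv2, pickle
from plant import ctrl, vision
def snap(n,tag):
    c=vision.camera(n); cv2.imwrite(f'pics/{tag}.png',c['color'][:,:,::-1]); pickle.dump(c,open(f'pics/{tag}.pkl','wb')); return c
def load(tag): return pickle.load(open(f'pics/{tag}.pkl','rb'))
def ray(c,u,v):
    P=np.array(c['pose']); d=P[:3,:3]@np.array([(u-c['cx'])/c['fx'],(v-c['cy'])/c['fy'],1]); return P[:3,3],d/np.linalg.norm(d)
def plane(c,u,v,z):
    o,d=ray(c,u,v); return o+d*(z-o[2])/d[2]
def proj(c,p):
    P=np.array(c['pose']); q=P[:3,:3].T@(np.array(p)-P[:3,3]); return c['fx']*q[0]/q[2]+c['cx'],c['fy']*q[1]/q[2]+c['cy']
def tri(c1,p1,c2,p2):
    o1,d1=ray(c1,*p1);o2,d2=ray(c2,*p2)
    s=np.linalg.lstsq(np.c_[d1,-d2],o2-o1,rcond=None)[0]; a=o1+d1*s[0];b=o2+d2*s[1]
    return (a+b)/2,np.linalg.norm(a-b)
E
python3 - <<'E'
from h import *
for n in ['scene','side']:
    c=snap(n,n+'0'); print(n,c['fx'],np.round(c['pose'],3).tolist())
s=ctrl.sense(); print(s['t'],s['position'],s['orientation'])
E
```

```text
scene 494.98838654661307 [[0.637, -0.329, 0.697, -0.562], [-0.771, -0.267, 0.578, -0.796], [-0.004, -0.906, -0.424, 0.8], [0.0, 0.0, 0.0, 1.0]]
side 425.4984205152474 [[0.995, -0.071, 0.072, 0.413], [-0.098, -0.501, 0.86, -0.892], [-0.025, -0.862, -0.506, 0.75], [0.0, 0.0, 0.0, 1.0]]
0.1 [6.74904930e-01 1.93267972e-05 3.03250475e-01] [ 7.07090841e-01  7.07122539e-01 -3.38622630e-04 -3.78381764e-04]
```

View pics/scene0.png

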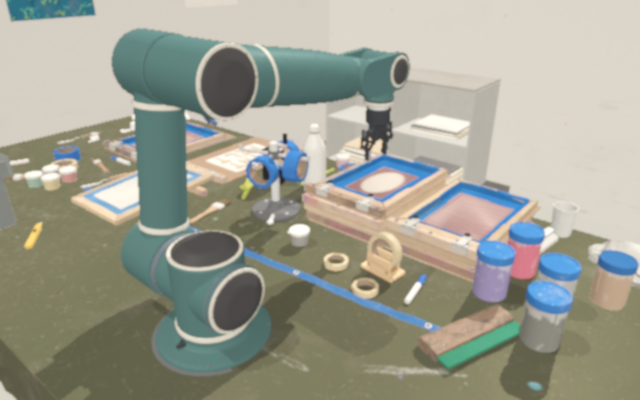

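View pics/side0.png

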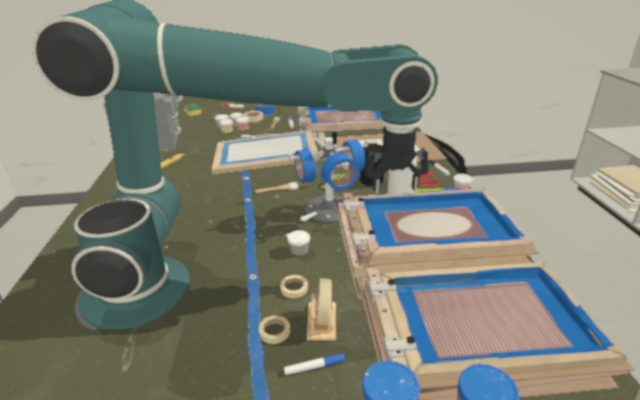

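The rack is at about scene (275,185) and side (330,180), partly behind the arm in the side view. The roll in its cradle is at scene (384,252) and side (324,305). Next I'll enlarge both.

```bash
python3 - <<'E'
from h import *
a=cv2.imread('pics/scene0.png');b=cv2.imread('pics/side0.png')
t=[a[125:225,225:325],b[120:230,275:385],a[220:300,340:420],b[265:345,285:365]]
t=[cv2.resize(x,(400,300) if 0 else (300,300),interpolation=cv2.INTER_CUBIC) for x in t]
cv2.imwrite('pics/m1.png',np.vstack([np.hstack(t[:2]),np.hstack(t[2:])]))
E
```

```text
(no output)
```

View pics/m1.png

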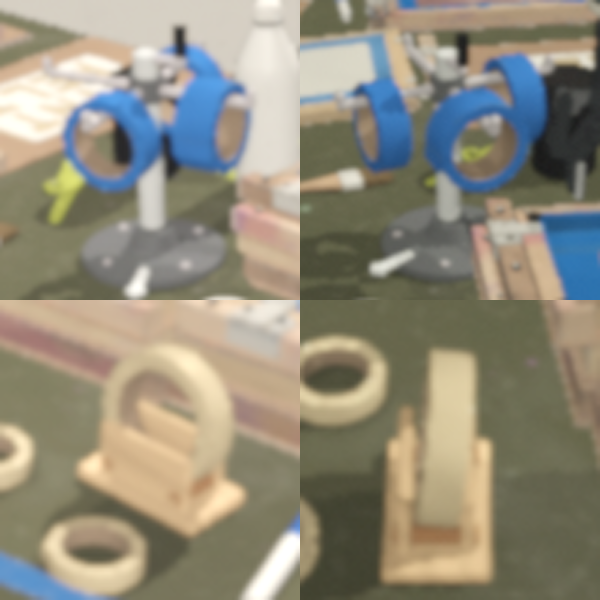

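Zoomed in:
- **Scene view:** column top at about (273,142), knob top (285,135), empty hook tip (240,146) and pointer tip (271,220).
- **Side view:** column top (329,139), knob top (334,133), hook tip about (315,135) and pointer tip (302,218).

Now I'll triangulate these.

```bash
python3 - <<'E'
from h import *
a=load('scene0');b=load('side0')
for n,p,q,z in [('col',(273.3,143),(328.9,139.5),.256),('knob',(285,134.5),(334.2,132.8),.293),('hook',(240,145.7),(315,134),.230),('ptr',(270.7,221),(301.5,218),.016),
 ('rolltop',(376,239),(325,282),.115)]:
    print(n,tri(a,p,b,q),plane(a,*p,z),plane(b,*q,z))
# foot disc ellipse centers
for c,(u,v,s) in [(a,(225+155/3,125+248/3,0)),(b,(275+150/2.727,120+240/2.727,0))]: print('foot',plane(c,u,v,.012))
# roll base corners (cradle) scene crop scale 3.75 origin 340,220 ; side 285,265
S=lambda x,y:plane(a,340+x/3.75,220+(y-300)/3.75,.006)[:2].round(4)
T=lambda x,y:plane(b,285+(x-300)/3.75,265+(y-300)/3.75,.006)[:2].round(4)
print('cradle scene L,front,R',S(78,470),S(192,530),S(245,492))
print('cradle side',T(382,580),T(492,578),T(492,440))
Z=lambda x,y:plane(b,285+(x-300)/3.75,265+(y-300)/3.75,.115)[:2].round(4)
print('rolltop side far edge L/R z~.115',Z(432,353),Z(474,355))
E
```

```text
col (array([0.5525693 , 0.33158416, 0.25307685]), np.float64(0.0009809269841149649)) [0.54757145 0.32666794 0.256     ] [0.55157957 0.32309144 0.256     ]
knob (array([0.56339777, 0.28656253, 0.29037637]), np.float64(0.0010162660452299466)) [0.55651774 0.27980932 0.293     ] [0.56273464 0.28121859 0.293     ]
hook (array([0.52064687, 0.46433755, 0.22246766]), np.float64(0.0018071586021149682)) [0.50815021 0.45002819 0.23      ] [0.51886533 0.44251429 0.23      ]
ptr (array([0.4527925 , 0.2595157 , 0.02137684]), np.float64(0.0030288572423937702)) [0.46162266 0.26936091 0.016     ] [0.4528762  0.26517999 0.016     ]
rolltop (array([ 0.48580866, -0.13272374,  0.08496698]), np.float64(0.0034344186657414154)) [ 0.43978548 -0.16279698  0.115     ] [ 0.48282222 -0.16454954  0.115     ]
foot [0.55200472 0.32937653 0.012     ]
foot [0.55193585 0.32073194 0.012     ]
cradle scene L,front,R [ 0.4453 -0.1122] [ 0.433 -0.223] [ 0.5005 -0.2276]
cradle side [ 0.4333 -0.2263] [ 0.4985 -0.2326] [ 0.5139 -0.1178]
rolltop side far edge L/R z~.115 [ 0.4731 -0.1535] [ 0.498  -0.1585]
```

Call:
{"method": "jog_arm", "body": {"rows": [[[0,0,-40],[0,0,0]],[[0,0,-80],[0,0,0]],[[30,-20,-110],[0,0,0]],[[60,-45,-130],[0,0,0]],[[90,-70,-130],[0,0,0]],[[120,-95,-130],[0,0,0]],[[150,-120,-130],[0,0,0]],[[180,-145,-130],[0,0,0]],[[210,-155,-130],[0,0,0]],[[220,-155,-130],[0,0,0]],[[220,-155,-130],[0,0,0]],[[220,-155,-130],[0,0,0]]]}}

```text
t: 1.1
position: [0.5202, 0.2201, 0.4335]
orientation: [0.707, 0.707, -0.0, -0.0]
ft_force: [1.0, -0.5, 1.2]
gripper_width: 1.0
finger_force: 0.0
```

```bash
python3 - <<'E'
from h import *
c=snap('wrist','w1'); d=snap('scene','scene1'); e=snap('side','side1')
s=ctrl.sense(); print(s['t'],s['position'],s['orientation'],np.round(c['pose'],3).tolist(),c['fx'])
for p in [(.551,.327,.256),(.562,.284,.293),(.52,.455,.232),(.455,.262,.016),(.473,-.172,.115)]: print(np.round(proj(c,p)))
E
```

```text
1.25 [0.52057869 0.21902942 0.43361795] [ 7.07551316e-01  7.06661907e-01 -2.90046110e-04 -1.62082444e-05] [[1.0, 0.001, 0.002, 0.52], [0.001, -0.955, -0.296, 0.294], [0.001, 0.296, -0.955, 0.504], [0.0, 0.0, 0.0, 1.0]] 289.7897255647994
[362.  67.]
[382. 126.]
[ 322. -120.]
[283. 131.]
[295. 388.]
```

View pics/w1.png

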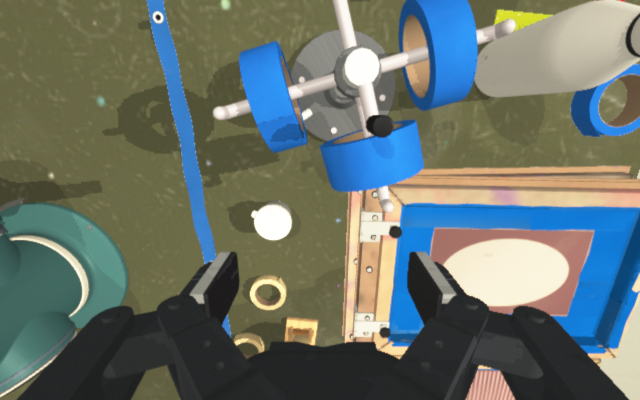

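The wrist view shows the column top at (361,68), the knob top at (380,126) and the hook running upward. The pointer, at about (307,130), is half hidden under the left roll.

```bash
python3 - <<'E'
from h import *
c=load('w1'); g=c['color']; 
k=cv2.inRange(g,(0,0,0),(60,60,60)); k[:, :350]=0;k[:,:][150:]=0;k[:100]=0;k[:,410:]=0
m=cv2.moments(k,True); print('dark blob',m['m00'],m['m10']/m['m00'],m['m01']/m['m00'],cv2.boundingRect(k))
w=cv2.inRange(g,(185,185,175),(255,255,255)); n,l,st,ce=cv2.connectedComponentsWithStats(w[:200,230:480].copy())
for i in range(1,n):
    if st[i,4]>20: print(st[i],ce[i]+[230,0])
print(plane(c,380,125.5,.293),plane(c,361.5,68,.256))
E
```

```text
dark blob 423.0 379.15602836879435 125.1063829787234 (367, 115, 25, 21)
[105   0  22  48 543] [345.72007366  23.04788214]
[246  30   4  13  38] [478.          35.57894737]
[ 115   48   83   69 1932] [373.27484472  70.96376812]
[ 58  75  47  24 450] [308.85777778  85.53555556]
[150  95   5   5  22] [381.90909091  97.09090909]
[  0 101  20  16 184] [237.95108696 107.76630435]
[129 105  12  31  74] [363.56756757 120.47297297]
[ 72 109  10  11  72] [306.43055556 113.68055556]
[101 127   6   7  31] [333.4516129  130.09677419]
[149 186  12  14 125] [384.08  192.832]
[0.56074817 0.28406734 0.293     ] [0.55078824 0.32596932 0.256     ]
```

```bash
python3 - <<'E'
from h import *
a=cv2.imread('pics/w1.png')[30:180,260:440];b=cv2.imread('pics/side1.png')[110:230,270:390];d=cv2.imread('pics/scene1.png')[125:225,225:325]
cv2.imwrite('pics/m2.png',np.vstack([cv2.resize(np.hstack([cv2.resize(b,(300,300),interpolation=3),cv2.resize(d,(300,300),interpolation=3)]),(600,300)),]))
cv2.imwrite('pics/m2.png',np.hstack([cv2.resize(a,(480,400),interpolation=3),cv2.resize(cv2.imread('pics/m2.png')[:,:300],(320,320)) if 0 else np.zeros((400,1,3),np.uint8),np.vstack([cv2.resize(b,(200,200),interpolation=3),cv2.resize(d,(200,200),interpolation=3)])]))
E
```

```text
(no output)
```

View pics/m2.png

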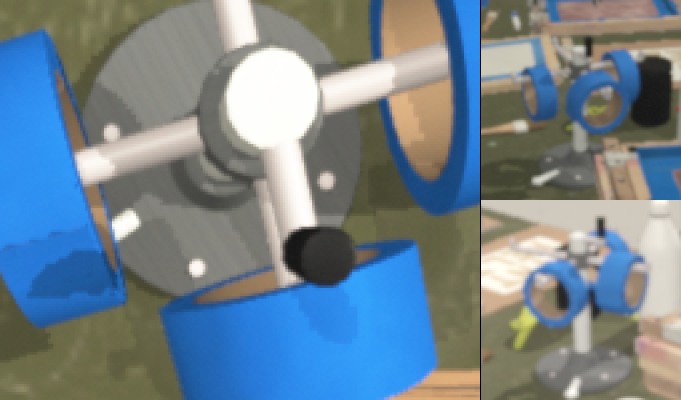

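Call:
{"method": "jog_arm", "body": {"rows": [[[30,20,0],[0,0,0]],[[65,40,0],[0,0,0]],[[65,40,20],[0,0,0]],[[65,40,40],[0,0,0]],[[65,40,60],[0,0,0]],[[65,40,80],[0,0,0]],[[65,40,90],[0,0,0]],[[65,40,95],[0,0,0]],[[65,40,95],[0,0,0]],[[65,40,95],[0,0,0]]]}}

```text
t: 2.08
position: [0.5603, 0.2847, 0.3399]
orientation: [0.707, 0.707, 0.0, 0.0]
ft_force: [0.1, 0.1, 0.2]
gripper_width: 0.994
finger_force: 0.0
```

Call:
{"method": "jog_arm", "body": {"rows": [[[0,0,0],[0,0,0]],[[0,0,0],[0,0,0]],[[0,0,0],[0,0,0]],[[0,0,0],[0,0,0]],[[0,0,0],[0,0,0]],[[0,0,0],[0,0,0]],[[0,0,0],[0,0,0]],[[0,0,0],[0,0,0]],[[0,0,0],[0,0,0]],[[0,0,0],[0,0,0]],[[0,0,0],[0,0,0]],[[0,0,0],[0,0,0]]], "jaw": 0}}

```text
t: 3.08
position: [0.5602, 0.2849, 0.3394]
orientation: [0.707, 0.707, 0.0, 0.0]
ft_force: [2.1, -1.4, 6.1]
gripper_width: 0.167
finger_force: 58.6
```

```bash
python3 - <<'E'
from h import *
s=ctrl.sense(); print(s['t'],s['position'],s['orientation'],s['gripper_width'],s['finger_force'],s['ft_force'])
c=load('w1'); A=np.array([.551,.326])
for z in (.012,.016):
    v=plane(c,306.9,113.3,z)[:2]-A; print('ptr inner',v,np.linalg.norm(v),np.degrees(np.arctan2(v[1],v[0]))%360)
for t,p in (('scene0',(270.7,221)),('side0',(301.5,218))):
    v=plane(load(t),*p,.016)[:2]-A; print(v,np.linalg.norm(v),np.degrees(np.arctan2(v[1],v[0]))%360)
A=np.array([.551,.326]);R=.045
k=np.array(s['position'][:2]);r=k-A;print(np.linalg.norm(r),np.degrees(np.arctan2(r[1],r[0])))
# circle rows from -77 by 110 deg
a0=-77
th=np.radians(a0+np.arange(1,37)*110/36)
d=R*np.c_[np.cos(th),np.sin(th)]-R*np.array([np.cos(np.radians(a0)),np.sin(np.radians(a0))])
for j in range(3):
    base=np.zeros(2) if j==0 else d[12*j-1]
    print([[[round(1000*(q-base)[1],1),round(1000*(q-base)[0],1),0],[0,0,0]] for q in d[12*j:12*j+12]])
E
```

```text
3.0833 [0.5601622  0.28490579 0.3394495 ] [7.07176630e-01 7.07036727e-01 4.30276013e-04 3.08987065e-04] 0.16725353737592635 58.63291382789612 [ 2.09433504 -1.36411707  6.13255404]
ptr inner [-0.05589031 -0.03639163] 0.06669391027914662 213.06919081568844
ptr inner [-0.05568768 -0.03635393] 0.06650357587321958 213.13723079067904
[-0.08937734 -0.05663909] 0.10581255442777006 212.3627424683334
[-0.0981238  -0.06082001] 0.11544416003554488 211.79185028796743
0.042103204211443396 -77.4311330463256
[[[np.float64(0.6), np.float64(2.3), 0], [0, 0, 0]], [[np.float64(1.3), np.float64(4.6), 0], [0, 0, 0]], [[np.float64(2.2), np.float64(6.9), 0], [0, 0, 0]], [[np.float64(3.1), np.float64(9.1), 0], [0, 0, 0]], [[np.float64(4.2), np.float64(11.2), 0], [0, 0, 0]], [[np.float64(5.4), np.float64(13.3), 0], [0, 0, 0]], [[np.float64(6.7), np.float64(15.3), 0], [0, 0, 0]], [[np.float64(8.1), np.float64(17.2), 0], [0, 0, 0]], [[np.float64(9.6), np.float64(19.1), 0], [0, 0, 0]], [[np.float64(11.2), np.float64(20.9), 0], [0, 0, 0]], [[np.float64(12.9), np.float64(22.6), 0], [0, 0, 0]], [[np.float64(14.7), 
[... 612 characters left out ...]
]], [[np.float64(26.2), np.float64(10.6), 0], [0, 0, 0]]]
[[[np.float64(2.4), np.float64(0.1), 0], [0, 0, 0]], [[np.float64(4.8), np.float64(0.1), 0], [0, 0, 0]], [[np.float64(7.2), np.float64(-0.1), 0], [0, 0, 0]], [[np.float64(9.6), np.float64(-0.4), 0], [0, 0, 0]], [[np.float64(11.9), np.float64(-0.8), 0], [0, 0, 0]], [[np.float64(14.3), np.float64(-1.4), 0], [0, 0, 0]], [[np.float64(16.6), np.float64(-2.0), 0], [0, 0, 0]], [[np.float64(18.8), np.float64(-2.8), 0], [0, 0, 0]], [[np.float64(21.1), np.float64(-3.7), 0], [0, 0, 0]], [[np.float64(23.2), np.float64(-4.8), 0], [0, 0, 0]], [[np.float64(25.3), np.float64(-5.9), 0], [0, 0, 0]], [[np.float64(27.4), np.float64(-7.2), 0], [0, 0, 0]]]
```

Call:
{"method": "jog_arm", "body": {"rows": [[[0.6,2.3,0],[0,0,0]],[[1.3,4.6,0],[0,0,0]],[[2.2,6.9,0],[0,0,0]],[[3.1,9.1,0],[0,0,0]],[[4.2,11.2,0],[0,0,0]],[[5.4,13.3,0],[0,0,0]],[[6.7,15.3,0],[0,0,0]],[[8.1,17.2,0],[0,0,0]],[[9.6,19.1,0],[0,0,0]],[[11.2,20.9,0],[0,0,0]],[[12.9,22.6,0],[0,0,0]],[[14.7,24.2,0],[0,0,0]]]}}

```text
t: 4.08
position: [0.5843, 0.2993, 0.3394]
orientation: [0.707, 0.707, -0.0, 0.0]
ft_force: [-1.2, -5.6, 6.0]
gripper_width: 0.165
finger_force: 59.0
```

Forces are low, so I'll carry on.

Call:
{"method": "jog_arm", "body": {"rows": [[[1.9,1.5,0],[0,0,0]],[[3.8,2.9,0],[0,0,0]],[[5.8,4.2,0],[0,0,0]],[[7.9,5.4,0],[0,0,0]],[[10.1,6.5,0],[0,0,0]],[[12.3,7.4,0],[0,0,0]],[[14.5,8.3,0],[0,0,0]],[[16.8,9,0],[0,0,0]],[[19.1,9.6,0],[0,0,0]],[[21.5,10,0],[0,0,0]],[[23.9,10.4,0],[0,0,0]],[[26.2,10.6,0],[0,0,0]]]}}

```text
t: 5.08
position: [0.5952, 0.3255, 0.3394]
orientation: [0.707, 0.707, 0.0, 0.001]
ft_force: [2.7, -6.1, 5.0]
gripper_width: 0.165
finger_force: 59.0
```

Call:
{"method": "jog_arm", "body": {"rows": [[[2.4,0.1,0],[0,0,0]],[[4.8,0.1,0],[0,0,0]],[[7.2,-0.1,0],[0,0,0]],[[9.6,-0.4,0],[0,0,0]],[[11.9,-0.8,0],[0,0,0]],[[14.3,-1.4,0],[0,0,0]],[[16.6,-2,0],[0,0,0]],[[18.8,-2.8,0],[0,0,0]],[[21.1,-3.7,0],[0,0,0]],[[23.2,-4.8,0],[0,0,0]],[[25.3,-5.9,0],[0,0,0]],[[27.4,-7.2,0],[0,0,0]]]}}

```text
t: 6.08
position: [0.5881, 0.3532, 0.3395]
orientation: [0.707, 0.707, 0.001, 0.001]
ft_force: [5.6, -2.5, 5.7]
gripper_width: 0.167
finger_force: 59.1
```

Call:
{"method": "jog_arm", "body": {"rows": [[[0,0,0],[0,0,0]],[[0,0,0],[0,0,0]],[[0,0,0],[0,0,0]],[[0,0,0],[0,0,0]],[[0,0,0],[0,0,0]],[[0,0,0],[0,0,0]]], "jaw": 0.9}}

```text
t: 6.58
position: [0.5876, 0.3533, 0.3388]
orientation: [0.707, 0.707, -0.0, -0.0]
ft_force: [0.2, -0.3, -0.1]
gripper_width: 0.899
finger_force: 0.0
```

Call:
{"method": "jog_arm", "body": {"rows": [[[0,0,-30],[0,0,0]],[[0,0,-60],[0,0,0]],[[0,0,-95],[0,0,0]],[[-25,-20,-115],[0,0,0]],[[-50,-50,-120],[0,0,0]],[[-80,-80,-120],[0,0,0]],[[-100,-100,-120],[0,0,0]],[[-100,-100,-120],[0,0,0]],[[-100,-100,-120],[0,0,0]]]}}

```text
t: 7.33
position: [0.4868, 0.2525, 0.4601]
orientation: [0.707, 0.707, 0.001, 0.0]
ft_force: [0.9, -0.1, -0.7]
gripper_width: 0.896
finger_force: 0.0
```

```bash
python3 - <<'E'
from h import *
c=snap('wrist','w2'); print(ctrl.sense()['position'])
h=np.radians(212.5);u=np.array([np.cos(h),np.sin(h)])
for n,r,z in [('axis',0,.256),('tip',.13,.232),('ptr in',.06,.014),('ptr out',.122,.014)]: print(n,np.round(proj(c,[*(np.array([.551,.326])+r*u),z])))
E
```

```text
[0.48750148 0.25316342 0.45937446]
axis [393. 111.]
tip [279. 181.]
ptr in [329. 131.]
ptr out [300. 150.]
```

View pics/w2.png

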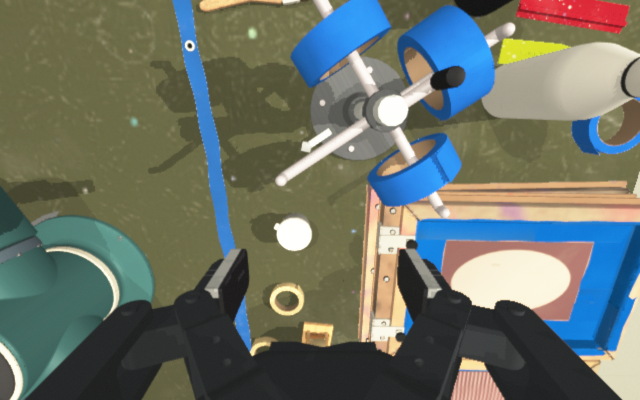

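Pointer (330,132)→(301,150) and hook tip (281,181) match their predicted pixels. Next is the roll.

Call:
{"method": "jog_arm", "body": {"rows": [[[-40,0,0],[0,0,0]],[[-80,0,0],[0,0,0]],[[-120,0,0],[0,0,0]],[[-160,0,0],[0,0,0]],[[-200,0,10],[0,0,0]],[[-235,-5,20],[0,0,0]],[[-270,-10,35],[0,0,0]],[[-300,-12,50],[0,0,0]],[[-335,-12,60],[0,0,0]],[[-365,-12,60],[0,0,0]],[[-365,-12,60],[0,0,0]],[[-365,-12,60],[0,0,0]]]}}

```text
t: 8.38
position: [0.4764, -0.1129, 0.3981]
orientation: [0.708, 0.706, -0.0, -0.001]
ft_force: [-0.9, 0.6, -0.1]
gripper_width: 0.904
finger_force: 0.0
```

```bash
python3 - <<'E'
from h import *
c=load('w2'); 
ax=plane(c,391,110.5,.256)[:2]; tp=plane(c,281,179.5,.232)[:2]; pi=plane(c,330,132,.015)[:2];po=plane(c,301,150,.015)[:2]
ang=lambda v:np.degrees(np.arctan2(v[1],v[0]))%360
print(ax,tp,np.linalg.norm(tp-ax),'hook',ang(tp-ax),'ptr',ang(po-pi),ang(po-ax),np.linalg.norm(po-ax))
s=ctrl.sense();print(s['t'],s['position'])
c=snap('wrist','w3'); print(np.round(proj(c,[.473,-.172,.115])),np.round(proj(c,[.473,-.172,0])))
E
```

```text
[0.54955272 0.32674881] [0.44385477 0.25741991] 0.12640630337899966 hook 213.26148021606073 ptr 211.25369821370032 213.76719022508905 0.11932780449956543
8.3833 [ 0.4764323  -0.11286034  0.39812267]
[320. 218.] [321. 194.]
```

View pics/w3.png

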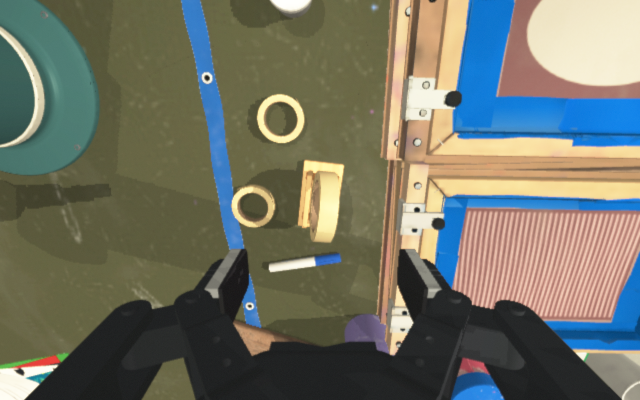

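```bash
python3 - <<'E'
from h import *
a=cv2.imread('pics/w3.png')[150:255,285:355]
cv2.imwrite('pics/m3.png',cv2.resize(a,(400,600),interpolation=3))
E
```

```text
(no output)
```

View pics/m3.png

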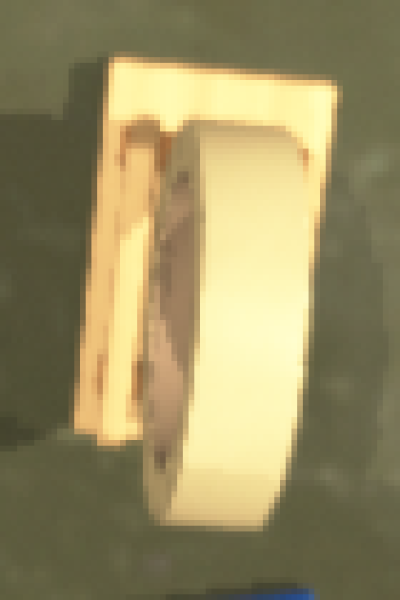

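The crop (5.7x) shows the tread between columns about 195 and 304 at the top of the rim. The cradle corners are at (108,57), (340,82) and (75,432).

```bash
python3 - <<'E'
from h import *
c=load('w3'); P=lambda x,y,z:plane(c,285+x/5.714,150+y/5.714,z)[:2]
A,B,C=P(108,57,.012),P(340,82,.012),P(75,432,.012)
print('cradle',A,B,C,'w',np.linalg.norm(B-A),'l',np.linalg.norm(C-A),'center',(B+C)/2,'yaw',np.degrees(np.arctan2(*(B-A)[::-1])),np.degrees(np.arctan2(*(A-C)[::-1]))-90)
# tread edges at crown and at ends(z at axis height)
for row,l,r,z in [(388,194,302,.115),(350,198,305,.115),(330,199,306,.115),(525,165,265,.075),(130,192,298,.06)]:
    a,b=P(l,row,z),P(r,row,z); print(row,a,b,(a+b)/2,np.linalg.norm(b-a))
print('pose',c['pose'][:3,3])
a=load('scene0'); b=load('side0')
for q in [(.473,-.172,.115),(.487,-.172,.115)]: print(proj(a,q),proj(b,q))
E
```

```text
cradle [ 0.44692849 -0.11314225] [ 0.51123226 -0.12026475] [ 0.43475643 -0.22468345] w 0.06469702745399306 l 0.11220337657827685 center [ 0.47299435 -0.1724741 ] yaw -6.320504973974484 -6.227821234064763
388 [ 0.47159086 -0.17201735] [ 0.49617427 -0.17207603] [ 0.48388256 -0.17204669] 0.024583474047960404
350 [ 0.47255056 -0.16285878] [ 0.49673164 -0.16291644] [ 0.4846411  -0.16288761] 0.024181146953485305
330 [ 0.47280132 -0.15809046] [ 0.49689145 -0.15814788] [ 0.48484639 -0.15811917] 0.024090198684950236
525 [ 0.46324314 -0.2251029 ] [ 0.48926005 -0.22516526] [ 0.47625159 -0.22513408] 0.02601698469829514
130 [ 0.4707235  -0.12374164] [ 0.49730359 -0.12380465] [ 0.48401354 -0.12377315] 0.026580166571722044
pose [ 0.47663897 -0.03879566  0.46832977]
(np.float64(385.46191484714103), np.float64(235.36750220762943)) (np.float64(320.97313566106345), np.float64(284.59466375615443))
(np.float64(388.19355979937706), np.float64(233.4299428287373)) (np.float64(327.23974748914316), np.float64(284.06116933370424))
```

Call:
{"method": "jog_arm", "body": {"rows": [[[-30,4,20],[0,0,0.05]],[[-59,6.5,40],[0,0,0.11]],[[-59,6.5,70],[0,0,0.11]],[[-59,6.5,100],[0,0,0.11]],[[-59,6.5,130],[0,0,0.11]],[[-59,6.5,150],[0,0,0.11]],[[-59,6.5,170],[0,0,0.11]],[[-59,6.5,185],[0,0,0.11]],[[-59,6.5,190],[0,0,0.11]],[[-59,6.5,190],[0,0,0.11]],[[-59,6.5,190],[0,0,0.11]]], "jaw": 0.9}}

```text
t: 9.35
position: [0.4827, -0.1701, 0.2097]
orientation: [0.745, 0.668, 0.0, 0.0]
ft_force: [-0.6, -0.6, -0.2]
gripper_width: 0.899
finger_force: 0.0
```

```bash
python3 - <<'E'
from h import *
c=snap('wrist','w4'); d=snap('side','side2'); s=ctrl.sense();print(s['t'],s['position'],s['orientation'])
w=cv2.imread('pics/w4.png');e=cv2.imread('pics/side2.png')
cv2.imwrite('pics/m4.png',np.hstack([cv2.resize(w[150:400,140:500],(504,350)),cv2.resize(e[230:355,265:370],(294,350),interpolation=3)]))
E
```

```text
9.45 [ 0.48268225 -0.17051219  0.2102351 ] [7.44719149e-01 6.67377521e-01 3.64701367e-04 7.07672507e-04]
```

View pics/m4.png

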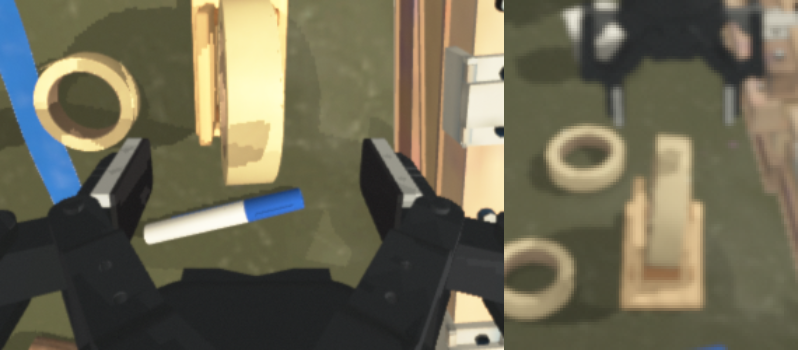

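The roll sits midway between the fingers, slightly leaning, and square to them. I'll descend and pinch it.

Call:
{"method": "jog_arm", "body": {"rows": [[[-1,0,12],[0,0,0]],[[-1,0,24],[0,0,0]],[[-1,0,32],[0,0,0]],[[-1,0,32],[0,0,0]]], "jaw": 0.9}}

```text
t: 9.78
position: [0.4812, -0.1714, 0.1742]
orientation: [0.745, 0.667, -0.001, -0.001]
ft_force: [-0.6, 0.4, -0.4]
gripper_width: 0.901
finger_force: 0.0
```

Call:
{"method": "jog_arm", "body": {"rows": [[[0,0,0],[0,0,0]],[[0,0,0],[0,0,0]],[[0,0,0],[0,0,0]],[[0,0,0],[0,0,0]],[[0,0,0],[0,0,0]],[[0,0,0],[0,0,0]],[[0,0,0],[0,0,0]],[[0,0,0],[0,0,0]],[[0,0,0],[0,0,0]],[[0,0,0],[0,0,0]]], "jaw": 0}}

```text
t: 10.62
position: [0.4821, -0.1718, 0.1775]
orientation: [0.745, 0.667, 0.0, 0.0]
ft_force: [-1.9, 0.5, 4.7]
gripper_width: 0.272
finger_force: 58.4
```

Call:
{"method": "jog_arm", "body": {"rows": [[[0,0,-10],[0,0,0]],[[0,0,-20],[0,0,0]],[[0,0,-35],[0,0,0]],[[0,0,-50],[0,0,0]],[[0,0,-70],[0,0,0]],[[0,0,-90],[0,0,0]],[[0,0,-110],[0,0,0]],[[0,0,-130],[0,0,0]],[[0,0,-145],[0,0,0]],[[0,0,-150],[0,0,0]],[[0,0,-150],[0,0,0]]]}}

```text
t: 11.53
position: [0.4822, -0.1718, 0.3284]
orientation: [0.745, 0.667, 0.0, 0.001]
ft_force: [-0.9, -0.1, -1.4]
gripper_width: 0.27
finger_force: 58.0
```

```bash
python3 - <<'E'
from h import *
d=snap('side','side3'); d2=snap('scene','scene3'); s=ctrl.sense();print(s['t'],s['position'],s['orientation'],s['gripper_width'],s['finger_force'],s['ft_force'])
e=cv2.imread('pics/side3.png');f=cv2.imread('pics/scene3.png')
u,v=map(int,proj(d,s['position']));x,y=map(int,proj(d2,s['position']))
cv2.imwrite('pics/m5.png',np.hstack([cv2.resize(e[v-30:v+120,u-75:u+75],(400,400),interpolation=3),cv2.resize(f[y-30:y+120,x-75:x+75],(400,400),interpolation=3)]))
print(u,v,x,y)
E
```

```text
11.6333 [ 0.48188868 -0.17165595  0.3260408 ] [ 7.44902051e-01  6.67173688e-01 -1.87755693e-04 -4.11115890e-04] 0.2708235199365927 58.01073323658784 [-0.53603832  0.15192926 -1.2499674 ]
323 202 391 163
```

View pics/m5.png

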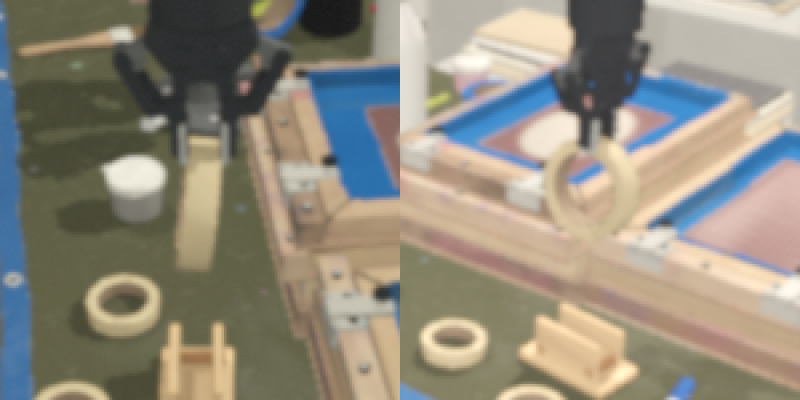

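The roll is held upright and clear of the cradle. Now I'll carry it to outside the hook while turning to the bar's direction.

Call:
{"method": "jog_arm", "body": {"rows": [[[10,-5,-2],[0,0,-0.05]],[[25,-12,-7],[0,0,-0.11]],[[45,-20,-7],[0,0,-0.18]],[[65,-28,-7],[0,0,-0.25]],[[85,-36,-7],[0,0,-0.32]],[[105,-45,-7],[0,0,-0.39]],[[125,-54,-7],[0,0,-0.46]],[[145,-63,-7],[0,0,-0.53]],[[165,-72,-7],[0,0,-0.6]],[[183,-80,-7],[0,0,-0.66]],[[194,-84,-7],[0,0,-0.686]],[[194,-84,-7],[0,0,-0.686]]]}}

```text
t: 12.63
position: [0.4192, 0.0319, 0.3328]
orientation: [0.476, 0.88, -0.0, -0.001]
ft_force: [0.0, -0.2, -1.6]
gripper_width: 0.274
finger_force: 58.0
```

```bash
cat > rel.py <<'E'
from h import *
from scipy.spatial.transform import Rotation as R
s=ctrl.sense(); M=R.from_quat(s['orientation']).as_matrix(); p=np.array(s['position'])
print(s['t'],p.round(4),M.round(3).tolist(),s['gripper_width'],s['ft_force'])
h=np.radians(213);u=np.array([np.cos(h),np.sin(h)])
for r,z in [(.18,.3345),(.082,.3345),(.082,.2955)]: print(r,z,(1000*M.T@(np.array([*(np.array([.5503,.3264])+r*u),z])-p)).round(1))
E
python3 rel.py
```

```text
12.6333 [0.4192 0.0319 0.3328] [[-0.548, 0.837, -0.001], [0.837, 0.548, 0.0], [0.001, -0.001, -1.0]] 0.2739599708290076 [ 0.03752004 -0.17237493 -1.59413639]
0.18 0.3345 [175.2  91.   -1.6]
0.082 0.3345 [174.8 189.   -1.7]
0.082 0.2955 [174.8 189.   37.3]
```

Call:
{"method": "jog_arm", "body": {"rows": [[[15,5,-2],[0,0,0]],[[35,14,-2],[0,0,0]],[[55,24,-2],[0,0,0]],[[75,35,-2],[0,0,0]],[[95,46,-2],[0,0,0]],[[115,58,-2],[0,0,0]],[[135,70,-2],[0,0,0]],[[155,82,-2],[0,0,0]],[[170,89,-2],[0,0,0]],[[175,91,-2],[0,0,0]],[[175,91,-2],[0,0,0]],[[175,91,-2],[0,0,0]]]}}

```text
t: 13.63
position: [0.401, 0.2261, 0.3353]
orientation: [0.477, 0.879, -0.001, -0.0]
ft_force: [0.2, -0.7, -1.0]
gripper_width: 0.27
finger_force: 58.1
```

```bash
python3 rel.py; python3 - <<'E'
from h import *
d=snap('side','side4'); d2=snap('scene','scene4'); s=ctrl.sense()
e=cv2.imread('pics/side4.png');f=cv2.imread('pics/scene4.png')
cv2.imwrite('pics/m6.png',np.hstack([cv2.resize(e[110:240,240:370],(400,400),interpolation=3),cv2.resize(f[110:240,200:330],(400,400),interpolation=3)]))
E
```

```text
13.6333 [0.401  0.2261 0.3353] [[-0.545, 0.839, -0.001], [0.839, 0.545, -0.001], [-0.0, -0.001, -1.0]] 0.2699900581651302 [ 0.19616698 -0.68846096 -1.02779747]
0.18 0.3345 [ 2.8 -0.1  0.8]
0.082 0.3345 [ 2.8 97.9  0.7]
0.082 0.2955 [ 2.8 97.9 39.7]
```

View pics/m6.png

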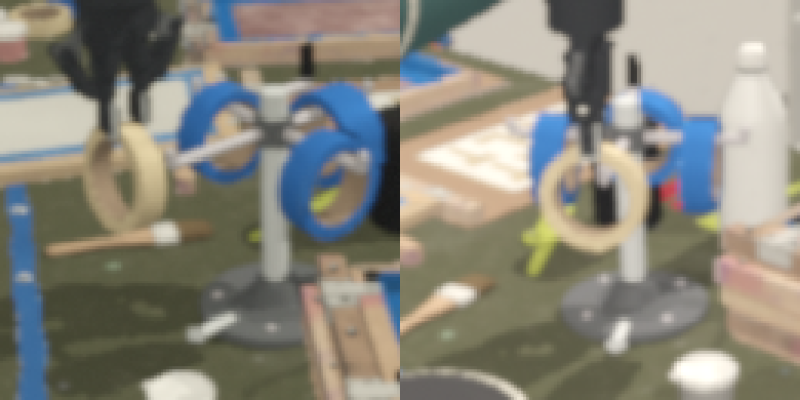

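The hook tip is lined up with the roll's core in both views, so I'll insert it slowly.

Call:
{"method": "jog_arm", "body": {"rows": [[[1,6,0],[0,0,0]],[[2,14,0],[0,0,0]],[[2,22,0],[0,0,0]],[[2,30,0],[0,0,0]],[[2,38,0],[0,0,0]],[[2,46,0],[0,0,0]],[[2,54,0],[0,0,0]],[[2,60,0],[0,0,0]],[[2,60,0],[0,0,0]]]}}

```text
t: 14.48
position: [0.4509, 0.2616, 0.3355]
orientation: [0.477, 0.879, -0.0, -0.0]
ft_force: [0.7, 0.4, -1.8]
gripper_width: 0.27
finger_force: 58.1
```

Call:
{"method": "jog_arm", "body": {"rows": [[[0,6,0],[0,0,0]],[[0,12,0],[0,0,0]],[[0,18,0],[0,0,0]],[[0,24,0],[0,0,0]],[[0,30,0],[0,0,0]],[[0,36,0],[0,0,0]],[[0,37,0],[0,0,0]],[[0,37,0],[0,0,0]]]}}

```text
t: 15.15
position: [0.4813, 0.2814, 0.3357]
orientation: [0.477, 0.879, -0.0, -0.0]
ft_force: [-0.3, -0.8, -1.7]
gripper_width: 0.269
finger_force: 58.1
```

Call:
{"method": "jog_arm", "body": {"rows": [[[0,0,6],[0,0,0]],[[0,0,12],[0,0,0]],[[0,0,18],[0,0,0]],[[0,0,24],[0,0,0]],[[0,0,28],[0,0,0]],[[0,0,31],[0,0,0]],[[0,0,33],[0,0,0]],[[0,0,33],[0,0,0]],[[0,0,33],[0,0,0]]]}}

```text
t: 15.9
position: [0.4811, 0.2812, 0.303]
orientation: [0.477, 0.879, 0.0, 0.0]
ft_force: [1.1, -0.2, -1.8]
gripper_width: 0.27
finger_force: 58.1
```

```bash
python3 rel.py; python3 - <<'E'
from h import *
d=snap('side','side5'); d2=snap('scene','scene5')
e=cv2.imread('pics/side5.png');f=cv2.imread('pics/scene5.png')
cv2.imwrite('pics/m7.png',np.hstack([cv2.resize(e[110:240,240:370],(400,400),interpolation=3),cv2.resize(f[110:240,200:330],(400,400),interpolation=3)]))
E
```

```text
15.9 [0.4811 0.2812 0.303 ] [[-0.545, 0.839, 0.0], [0.839, 0.545, 0.0], [-0.0, 0.0, -1.0]] 0.26961282198143344 [ 1.05265405 -0.1916904  -1.7993505 ]
0.18 0.3345 [  0.2 -97.3 -31.5]
0.082 0.3345 [  0.2   0.7 -31.5]
0.082 0.2955 [0.2 0.7 7.5]
```

Call:
{"method": "jog_arm", "body": {"rows": [[[0,0,2],[0,0,0]],[[0,0,4],[0,0,0]],[[0,0,5.5],[0,0,0]],[[0,0,5.5],[0,0,0]],[[0,0,5.5],[0,0,0]]]}}

```text
t: 16.42
position: [0.4811, 0.2812, 0.2979]
orientation: [0.477, 0.879, 0.0, 0.0]
ft_force: [-0.6, -0.9, 3.7]
gripper_width: 0.271
finger_force: 58.6
```

Call:
{"method": "jog_arm", "body": {"rows": [[[0,0,1],[0,0,0]],[[0,0,2],[0,0,0]],[[0,0,2],[0,0,0]],[[0,0,2],[0,0,0]]]}}

```text
t: 16.75
position: [0.4812, 0.2811, 0.2974]
orientation: [0.477, 0.879, 0.001, 0.001]
ft_force: [-4.2, -4.2, 16.1]
gripper_width: 0.275
finger_force: 59.8
```

The roll's core is resting on the bar. I'll ease off the load, open the fingers and rise.

Call:
{"method": "jog_arm", "body": {"rows": [[[0,0,-1.5],[0,0,0]],[[0,0,-1.5],[0,0,0]],[[0,0,-1.5],[0,0,0]]]}}

```text
t: 17.0
position: [0.4812, 0.2812, 0.2977]
orientation: [0.477, 0.879, 0.0, 0.0]
ft_force: [-1.6, -2.3, 9.6]
gripper_width: 0.272
finger_force: 59.1
```

Call:
{"method": "jog_arm", "body": {"rows": [[[0,0,0],[0,0,0]],[[0,0,0],[0,0,0]],[[0,0,0],[0,0,0]],[[0,0,0],[0,0,0]],[[0,0,0],[0,0,0]],[[0,0,0],[0,0,0]],[[0,0,0],[0,0,0]],[[0,0,0],[0,0,0]]], "jaw": 0.8}}

```text
t: 17.67
position: [0.4811, 0.2812, 0.2968]
orientation: [0.477, 0.879, -0.0, -0.0]
ft_force: [0.5, 0.8, 1.1]
gripper_width: 0.8
finger_force: 0.0
```

Call:
{"method": "jog_arm", "body": {"rows": [[[0,0,-10],[0,0,0]],[[0,0,-25],[0,0,0]],[[0,0,-45],[0,0,0]],[[0,0,-70],[0,0,0]],[[0,0,-100],[0,0,0]],[[0,0,-130],[0,0,0]],[[0,0,-150],[0,0,0]],[[0,0,-150],[0,0,0]],[[0,0,-150],[0,0,0]],[[0,0,-150],[0,0,0]],[[0,0,-150],[0,0,0]],[[0,0,-150],[0,0,0]]]}}

```text
t: 18.67
position: [0.481, 0.2811, 0.4461]
orientation: [0.477, 0.879, -0.001, -0.0]
ft_force: [0.7, 0.4, -0.9]
gripper_width: 0.803
finger_force: 0.0
```

```bash
python3 - <<'E'
from h import *
import time
d=snap('side','side6'); d2=snap('scene','scene6'); w=snap('wrist','w6')
e=cv2.imread('pics/side6.png');f=cv2.imread('pics/scene6.png');g=cv2.imread('pics/w6.png')
cv2.imwrite('pics/m8.png',np.hstack([cv2.resize(e[110:240,260:390],(260,260),interpolation=3),cv2.resize(f[110:240,200:330],(260,260),interpolation=3),cv2.resize(g[0:260,190:450],(260,260),interpolation=3)]))
s=ctrl.sense();print(s['t'],s['position'],s['ft_force'])
E
```

```text
18.8167 [0.48103043 0.28116347 0.44646081] [ 0.43931742 -0.45096641  0.90671277]
```

View pics/m8.png

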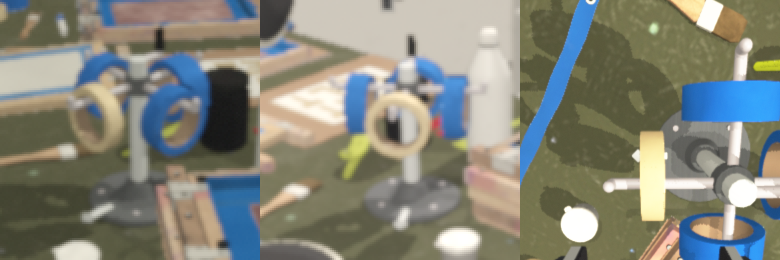

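The roll hangs square on the bar, about mid-length, with the hook over the pointer. I've now viewed 12 pictures, over the limit of 10, so I'll check that it's at rest by numbers only.

Call:
{"method": "jog_arm", "body": {"rows": [[[0,0,0],[0,0,0]],[[0,0,0],[0,0,0]],[[0,0,0],[0,0,0]],[[0,0,0],[0,0,0]],[[0,0,0],[0,0,0]],[[0,0,0],[0,0,0]],[[0,0,0],[0,0,0]],[[0,0,0],[0,0,0]],[[0,0,0],[0,0,0]],[[0,0,0],[0,0,0]],[[0,0,0],[0,0,0]],[[0,0,0],[0,0,0]]]}}

```text
t: 19.82
position: [0.4811, 0.2812, 0.447]
orientation: [0.477, 0.879, 0.0, 0.0]
ft_force: [-0.3, -1.1, -0.2]
gripper_width: 0.805
finger_force: 0.0
```

```bash
python3 - <<'E'
from h import *
f=[vision.camera('wrist')['color'].astype(int) for _ in range(8)]
m=[np.abs(a-f[0])[0:240,230:420].max(2) for a in f[1:]]
print([(int(x.max()),int((x>30).sum())) for x in m])
if max(int((x>30).sum()) for x in m)<30: print(ctrl.sign_off())
E
```

```text
[(5, 0), (21, 0), (22, 0), (10, 0), (9, 0), (9, 0), (9, 0)]
the job is handed in; nothing more can be done
None
```

The job is handed in at about 20 s: the roll hangs at rest on the empty hook, over the pointer, with the gripper clear and the ink pot and marker not touched; I viewed 12 pictures, two over the limit of 10.

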